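# Hook the tote out of the deep bay and take out the bottle

### The job

Take the pull hook from its rest, reach into the deep storage bay with it, hook it over the front wall of the blue tote and drag the tote forward until its front wall stands on the yellow stripe; move the tote with the hook only, do not touch it with the gripper. Lay the hook back in its rest the way it lay, then lift the blue-capped bottle out of the tote and set it down gently, upright, on the floor of the green spill tray. Keep bottle and jar upright, leave the jar in the tote and disturb nothing else.

Things in the scene. Friction and masses are not known exactly. Their poses are not given: they have to be found in the camera images.
- bay: Fixed storage bay. Origin on the worktop under its mouth; +x leads into it. Board top z = 8 mm, x = -150 to 190 mm. From x = 0 side walls, back wall (front face at 182) and clear roof (z = 155 to 167, edge at x = -2); before that only rails to z = 26. 132 mm clear inside, 152 outside. Yellow stripe, 40 mm wide, centred at x = -125: the outer face of the tote's front wall ends over it.
- tote: Blue open tote, slides on the bay's board between the rails, 140 (x) x 120 (y) x 60 mm high, walls and floor 5 mm, 0.3 to 0.65 kg. Origin at the underside, middle of the OUTER face of its front wall; +x to its rear, nearly the bay's +x. The front wall's free upper edge is 60 mm over the origin, its inner face at x = 5 mm. It starts with the front wall 15 to 40 mm inside the mouth.
- bottle: White reagent bottle with a blue cap, standing in the front of the tote, 50 mm in diameter, 105 mm tall (grip the body up to 90 mm, or the cap, 33 mm in diameter, above that), 0.17 kg. Origin at the centre of its underside. About 22 mm free between it and the tote's front wall at the start.
- jar: White jar with a black lid, 38 mm in diameter, 50 mm tall, standing in the tote behind the bottle. Origin at the centre of its underside. It stays in the tote.
- pull_hook: Loose pull hook, 0.15 kg. Origin in the middle of its orange handle bar (110 x 22 x 24 mm, along x); +x leads along an 8 mm square steel shank, z up. At its end a flat blade points down: 36 mm wide (y), face towards the handle at x = 130, far face at x = 136, lower edge at z = -34 mm. It lies level in the rest, blade hanging free; grasp the handle's middle across y, between the forks.
- hook_rest: Fixed black rest. Origin on the worktop under its middle; +x as the hook's when it lies in it. Base 120 x 44 x 6 mm; two forks 10 mm thick at x = -45 and +45 mm with notches 30 mm wide, notch floor at z = 50, prongs to z = 66 mm. The hook lies home with its origin over the rest's, 62 mm over the worktop, same yaw.
- spill_tray: Fixed green open spill tray, 110 x 110 x 20 mm, walls 4 mm, floor 4 mm. Origin at the centre of its underside.
- amber_bottle: Brown bottle with a blue cap, 62 mm in diameter, 135 mm tall: bystander, leave alone. Origin at the centre of its underside.
- beaker: Glass beaker, 54 mm in diameter, 70 mm tall: bystander, leave alone. Origin at the centre of its underside.
- hook_blade (a point): Point at the lower edge of the hook's blade, middle of its width and thickness: at (133, 0, -34) mm in the hook's frame.
Not all that is in view belongs to the job. What is shaped like the bottle but purple is not meant.

How it is judged:
By the outcome, as a careful person would: the job done as asked, in the order asked, and still so for the second after the job is handed in, with the robot touching nothing.
It also fails if it takes over 62 s, if anything falls off the work surface, if the arm or the gripper's body presses on something with over 40 N, if the wrist force passes 120 N, or if a joint passes its speed limit or range.

### The arm

A 6-joint arm with a two-finger parallel gripper is mounted at the origin on a cart in front of the work surface, level with it; the furniture and walls round the work are solid. World frame = base frame: x ahead of the robot, y to its left, z up, the work surface at z = 0. Lengths are in m, angles in rad, forces in N, time in s.
With the tool pointing down it reaches from about 0.35 to 0.85 m from the base axis. Payload 8.1 kg.
Tool frame: the origin (TCP) lies at the centre of the arm's flange, where the gripper is bolted on; the fingertips stand 186 mm ahead of it and the grasp point (between the pads) lies 167 mm ahead of it; z points along the fingers, y is the line along which they close (so a half turn about z gives the same grasp; the last joint's range is limited). The gripper opens to 93 mm and grips with 3 to 60 N. Pads are 15 mm wide; open, the fingers measure 128 mm over their backs; the gripper's body (75 mm by 188 mm) begins 65 mm behind the grasp point.
Start: joints at [-0.085, 0.13, 1.488, -0, 1.523, -0.085], TCP at [0.6, 0, 0.405] pointing down, gripper open.
Joint ranges: [-2.96, 2.96], [-0.89, 2.26], [0.02, 2.5], [-1.34, 4.48], [0, 2.73], [-2.66, 2.66]. Speed limits (rad/s): [2.39, 2.39, 2.79, 3.14, 3.14, 3.14].

### API

Orientations are given as a rotation vector (axis times angle).
In Python, from plant import robot gives the robot as it stands.
- The arm moves only by the tool apply_moves, never from a script. Its argument "series" is a list of rows, each a list of 2 entries, a list of its own where there are three numbers: the shift along the tool's x, y, z in mm, then the turn, a rotation vector about the tool's x, y, z in rad. A call has 1 to 12 rows; each row shifts and turns the commanded pose from where the row before left it, along the tool's axes as they then stand; what a row does not reach is not made up. A row lasts 1/12 s, in which the tool goes at most 41.7 mm and 7.16 degrees, less where a joint would pass 70% of its speed; a pose out of reach is approached as far as the arm can. A call is refused whole if a number of a shift passes 41.7 or a number of a turn 0.125, either way. A call with a gripper value outside its range is refused whole. "claw" is the opening, from 0 (shut) to 1 (fully open), set as the call begins (left out, the last holds). The fingers move at their own pace and stop on an object; "newtons" is the grip in N (left out, the last holds). Time passes only in rows, so rows that do not move let the fingers close. It gives the time, the measured TCP pose, the force, the opening and the grip force at its end, in the units of the state.
- robot.read_state(): the state, without advancing time (a new reading comes with each control period).
- robot.read_camera(name): name is "scene" or "side" or "wrist"; returns (picture, depth): 480x640x3 uint8, blue, green, red; 480x640 float32, m along the optical axis (not along the pixel's ray), 0 where there is no reading.
- robot.calibration(name): a dict with "fx", "fy", "cx", "cy" (pixels), "extrinsics" (4x4, takes a point from world to camera coordinates). Camera axes: x right, y down, z forward; pixel columns grow to the right and rows downward; lengths in m; the calibration is good to about 2 mm. A picture is of the moment at which its call begins: read the wrist's pose just before it. calibration takes no time and is no camera call; for the wrist camera it gives the pose at the moment of the call.
- robot.close_job(): hands the job in; it is judged then, once.
The state is a dict: "t": time; "q": joint angles; "dq": joint speeds; "joint_torque": joint torques, N m; "tool_pos": TCP position; "orientation": TCP orientation; "force": force on the tool from outside, world axes, zero at the start; "wrist_torque": the same for the moment, N m; "opening": finger opening in m; "gripper_force": force on a finger pad.
Only numpy, scipy, OpenCV 4.12 (cv2) and the standard library are available. Lean on these libraries where they do the work, as an engineer would, in place of code of your own. Each camera call takes 0.05 s, during which the arm holds its last target. There are 200 camera calls.

## Working session

There is one attempt and no reset: what is moved stays moved. The work goes in short steps, Python scripts to look and compute and a tool call to move; the robot and the scene stay as the last step left them, time stands still between calls to the robot, and variables do not carry over. Pictures are saved under pics/ and viewed, at most 10 in all, crops included, and the job is handed in when it is done.

Besides the shell and the picture viewer there is one more tool, called by a JSON object that holds its "fn" and its "kwargs", one argument or row to a line. apply_moves: Moves the arm, as the interface text tells. Its arguments: {"type":"object","properties":{"series":{"type":"array"},"claw":{"type":"number"},"newtons":{"type":"number"}},"required":["series"]}

```bash
mkdir -p pics; ls; python3 - <<'E'
from plant import robot
import cv2,numpy as np
s=robot.read_state();print(s)
for n in("scene","side"):
    p,d=robot.read_camera(n);cv2.imwrite(f"pics/{n}0.png",p);np.save(f"pics/{n}0.npy",d)
    c=robot.calibration(n);print(n,c["fx"],c["cx"],c["cy"],np.round(c["extrinsics"],3).tolist())
E
```

```text
pics
{'t': 0.0, 'q': array([-8.54375684e-02,  1.31136327e-01,  1.48926089e+00, -2.77917278e-05,
        1.52298716e+00, -8.53925355e-02]), 'dq': array([-0.00019677, -0.00123948,  0.00132387, -0.00030189,  0.0027997 ,
       -0.00201216]), 'joint_torque': array([-1.61290725e-03, -5.59853125e+01, -4.91755986e+01,  7.67333270e-02,
        3.59135563e-02, -2.97389461e-04]), 'tool_pos': array([5.99775071e-01, 1.37340495e-05, 4.03712077e-01]), 'orientation': array([-2.22053320e+00, -2.22043621e+00,  1.84562788e-03]), 'force': array([ 0.63254746, -0.02864924,  0.55453588]), 'wrist_torque': array([-0.0227127 ,  0.01619908, -0.01838236]), 'gripper_force': 0.0, 'opening': 0.0931434881299449}
scene 576.4301495681872 317.04847709712953 235.51186962444348 [[-0.826, -0.564, 0.023, 0.43], [-0.305, 0.412, -0.859, 0.228], [0.475, -0.716, -0.512, 1.196], [0.0, 0.0, 0.0, 1.0]]
side 485.1429075871968 326.8353257559852 229.48423456537483 [[-0.731, -0.682, 0.011, 0.381], [-0.568, 0.6, -0.563, 0.353], [0.378, -0.418, -0.826, 1.313], [0.0, 0.0, 0.0, 1.0]]
```

View pics/scene0.png

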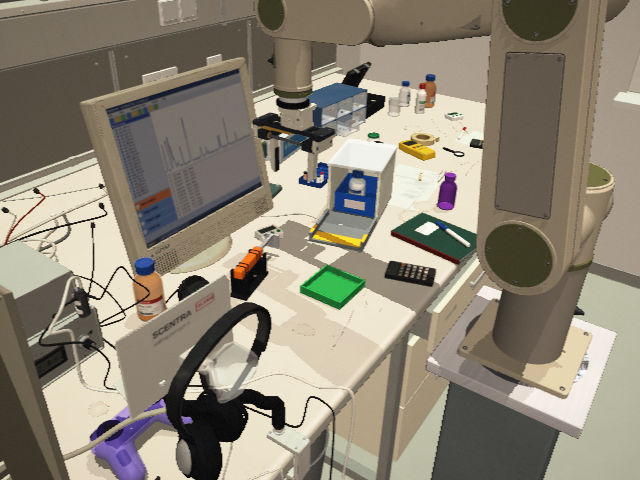

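View pics/side0.png

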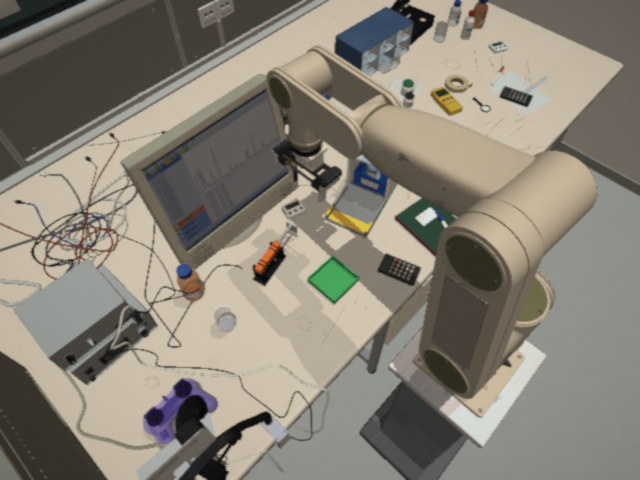

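The scene view shows the orange hook handle in its black rest at about (250,263) with the shank leading to (285,235), the green tray at (333,285), and the bay with its yellow stripe at (340,238). Inside the bay are the blue tote and a white bottle at (357,183). The brown bottle (148,290) and the beaker near (225,320) in the side view are bystanders. The purple bottle at (448,190) is a decoy. Next I'll measure these.

```bash
cat > h.py <<'E'
from plant import robot
import cv2,numpy as np
from scipy.spatial.transform import Rotation as R
def pts(n,uv,d,c=None):
    c=c or robot.calibration(n);uv=np.atleast_2d(np.asarray(uv,float));d=np.broadcast_to(d,len(uv))
    P=np.c_[(uv[:,0]-c["cx"])/c["fx"]*d,(uv[:,1]-c["cy"])/c["fy"]*d,d]
    E=np.asarray(c["extrinsics"]);return (P-E[:3,3])@E[:3,:3]
def plane(n,uv,z,c=None):
    a=pts(n,uv,0.,c);b=pts(n,uv,1.,c);t=(z-a[:,2])/(b[:,2]-a[:,2]);return a+(b-a)*t[:,None]
def proj(n,P,c=None):
    c=c or robot.calibration(n);E=np.asarray(c["extrinsics"]);p=np.atleast_2d(P)@E[:3,:3].T+E[:3,3]
    return np.c_[p[:,0]/p[:,2]*c["fx"]+c["cx"],p[:,1]/p[:,2]*c["fy"]+c["cy"]]
def mask(img,lo,hi,roi=None):
    m=cv2.inRange(cv2.cvtColor(img,cv2.COLOR_BGR2HSV),lo,hi)
    if roi:
        k=np.zeros_like(m);x0,y0,x1,y1=roi;k[y0:y1,x0:x1]=255;m&=k
    return m
def cloud(n,m,D,c=None):
    v,u=np.nonzero((m>0)&(D>0));return pts(n,np.c_[u,v],D[v,u],c)
def rect(P): # x,y rect in mm
    (c,s,a)=cv2.minAreaRect((P[:,:2]*1000).astype(np.float32));return np.round(c,1),np.round(s,1),round(a,1)
E
python3 - <<'E'
from h import *
for n,ro,rt,ry in (("scene",(225,240,280,285),(290,255,375,320),(300,220,380,255)),("side",(240,230,295,285),(300,250,365,305),(320,195,380,240))):
    p=cv2.imread(f"pics/{n}0.png");D=np.load(f"pics/{n}0.npy")
    for nm,lo,hi,roi,z in(("orange",(3,130,80),(16,255,255),ro,(.068,.08)),("green",(45,100,50),(75,255,255),rt,(.014,.026)),("yellow",(20,120,80),(35,255,255),ry,(.003,.014))):
        P=cloud(n,mask(p,lo,hi,roi),D);print(n,nm,len(P),np.round(np.percentile(P[:,2],[2,50,98]),3),end=' ')
        P=P[(P[:,2]>z[0])&(P[:,2]<z[1])];print(len(P),rect(P))
    # steel shank / bay roof
p=cv2.imread("pics/scene0.png");cv2.imwrite("pics/crop1.png",np.hstack([cv2.resize(p[130:260,290:420],(400,400),interpolation=2),cv2.resize(p[210:310,220:320],(400,400),interpolation=2)]))
E
```

```text
scene orange 419 [0.052 0.072 0.077] 274 (array([596.7, 171.6]), array([ 24. , 112.3]), 14.4)
scene green 1702 [0.002 0.007 0.022] 423 (array([427.9,  72.3]), array([116.5, 114.1]), 90.0)
scene yellow 456 [0.006 0.01  0.029] 395 (array([ 539.4, -124.7]), array([129.1,  73.2]), 19.6)
side orange 309 [0.055 0.074 0.078] 249 (array([598.4, 171.9]), array([ 23.8, 112.6]), 13.1)
side green 1231 [-0.     0.006  0.023] 201 (array([429.1,  72. ]), array([112.3, 109.6]), 89.4)
side yellow 394 [0.004 0.01  0.031] 311 (array([ 539.6, -116.6]), array([130.6,  41.9]), 15.5)
```

View pics/crop1.png

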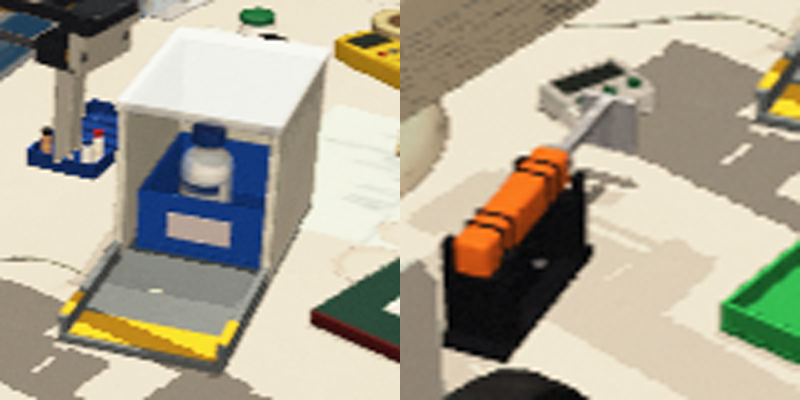

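The crop confirms it: the white bottle with the blue cap stands in the front of the blue tote, inside the bay. The hook lies with its blade pointing towards -y. Next: refine the bay and tote, check for obstacles near the rest, and take a wrist view.

```bash
python3 - <<'E'
from h import *
p,D=robot.read_camera("wrist");c=robot.calibration("wrist");cv2.imwrite("pics/w0.png",p);np.save("pics/w0.npy",D)
E=np.array(c["extrinsics"]);print("cam pos",np.round(-E[:3,:3].T@E[:3,3],3),"fwd",np.round(E[2,:3],2),c["fx"])
for n in("scene","side"):
    p=cv2.imread(f"pics/{n}0.png");D=np.load(f"pics/{n}0.npy")
    # tall stuff near work
    P=cloud(n,np.full(D.shape,255,np.uint8),D)
    s=P[(P[:,0]>.6)&(P[:,0]<.9)&(P[:,1]>0.02)&(P[:,1]<.4)&(P[:,2]>.10)]
    for y in np.arange(.0,.4,.05):
        q=s[(s[:,1]>y)&(s[:,1]<=y+.05)&(s[:,2]<.35)]
        if len(q):print(n,"tall y",round(y,2),len(q),"minx %.3f zmin %.2f zmax %.2f"%(np.percentile(q[:,0],1),q[:,2].min(),q[:,2].max()))
    # roof
    r=P[(P[:,2]>.158)&(P[:,2]<.176)&(P[:,0]>.45)&(P[:,0]<.75)&(P[:,1]<-.2)&(P[:,1]>-.46)];print("roof",len(r),rect(r) if len(r)>4 else'')
    b=cloud(n,mask(p,(105,140,40),(125,255,255),(300,140,400,235)),D);b=b[(b[:,1]<-.22)&(b[:,1]>-.5)]
    for z in(.02,.035,.05,.062):
        q=b[abs(b[:,2]-z)<.006]
        if len(q)>4: print(n,"tote z",z,len(q),rect(q))
    q=b[b[:,2]>.1];print("cap",len(q),np.round(q.mean(0),3) if len(q) else'')
    g=P[(P[:,2]>.022)&(P[:,2]<.03)&(P[:,0]>.42)&(P[:,0]<.7)&(P[:,1]<-.08)&(P[:,1]>-.24)];print("rails",len(g),rect(g))
E
```

```text
cam pos [0.6   0.07  0.384] fwd [-0.   -0.25 -0.97] 432.92376569128413
scene tall y 0.0 1301 minx 0.604 zmin 0.10 zmax 0.35
scene tall y 0.05 1630 minx 0.726 zmin 0.10 zmax 0.35
scene tall y 0.1 1746 minx 0.726 zmin 0.10 zmax 0.35
scene tall y 0.15 1893 minx 0.727 zmin 0.10 zmax 0.35
scene tall y 0.2 2060 minx 0.727 zmin 0.10 zmax 0.35
scene tall y 0.25 2248 minx 0.726 zmin 0.10 zmax 0.35
scene tall y 0.3 2194 minx 0.727 zmin 0.10 zmax 0.35
scene tall y 0.35 2365 minx 0.677 zmin 0.10 zmax 0.35
roof 1621 (array([ 590.1, -327.8]), array([153.9, 203.6]), 14.9)
scene tote z 0.02 258 (array([ 690.4, -356.2]), array([164.1, 383.1]), 69.4)
scene tote z 0.035 130 (array([ 663.5, -314.8]), array([273.1, 153.8]), 11.1)
scene tote z 0.05 174 (array([ 591.8, -329.1]), array([115.3, 150. ]), 15.5)
scene tote z 0.062 280 (array([ 593.3, -326.6]), array([118.3, 153. ]), 16.8)
cap 65 [ 0.592 -0.304  0.112]
rails 193 (array([ 547.8, -171.7]), array([154.7, 159.4]), 12.7)
side tall y 0.0 975 minx 0.605 zmin 0.10 zmax 0.35
side tall y 0.05 1151 minx 0.729 zmin 0.10 zmax 0.35
side tall y 0.1 1198 minx 0.729 zmin 0.10 zmax 0.35
side tall y 0.15 1265 minx 0.729 zmin 0.10 zmax 0.35
side tall y 0.2 1319 minx 0.729 zmin 0.10 zmax 0.35
side tall y 0.25 1397 minx 0.729 zmin 0.10 zmax 0.35
side tall y 0.3 1398 minx 0.730 zmin 0.10 zmax 0.35
side tall y 0.35 910 minx 0.679 zmin 0.10 zmax 0.35
roof 72 (array([ 583.5, -230.2]), array([25. , 54.5]), 81.3)
side tote z 0.02 97 (array([ 587.5, -299.4]), array([117. ,  85.6]), 11.1)
side tote z 0.035 36 (array([ 593.7, -267.2]), array([ 60.8, 128.2]), 74.0)
side tote z 0.05 46 (array([ 587.9, -266.6]), array([ 50.3, 127.2]), 76.9)
side tote z 0.062 92 (array([ 584.5, -263.4]), array([ 47.7, 120.5]), 83.1)
cap 0 
rails 170 (array([ 551.5, -174.2]), array([148.3, 170. ]), 15.2)
```

View pics/w0.png

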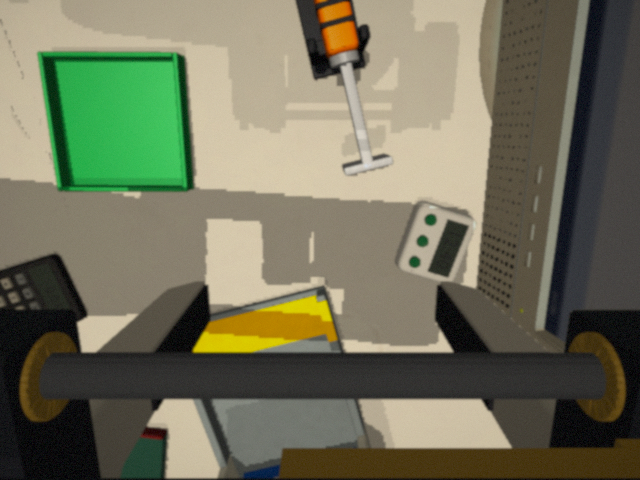

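The wrist view shows the tray at (120,120), the orange handle at (338,25), the blade at (368,163) and the stripe with its corner at (322,290). The monitor face stands at x≈0.727, which leaves enough clearance. Next: the hook line.

```bash
python3 - <<'E'
from h import *
p=cv2.imread("pics/w0.png");D=np.load("pics/w0.npy");n="wrist";c=robot.calibration(n)
P=cloud(n,np.full(D.shape,255,np.uint8),D,c)
q=P[(abs(P[:,2]-.066)<.006)&(P[:,0]>.58)&(P[:,0]<.68)&(P[:,1]>.0)&(P[:,1]<.16)]
print(len(q),rect(q))
for y in np.arange(.02,.16,.01):
    s=q[abs(q[:,1]-y)<.005]
    if len(s):print(round(y,3),len(s),np.round([s[:,0].min(),s[:,0].mean(),s[:,0].max(),s[:,2].mean()],4))
o=cloud(n,mask(p,(3,130,80),(16,255,255)),D,c);o=o[o[:,2]>.07];print("orange",rect(o))
g=cloud(n,mask(p,(45,100,50),(75,255,255)),D,c);t=g[abs(g[:,2]-.02)<.003];print("tray",rect(t),"floor z",np.median(g[:,2]))
y=cloud(n,mask(p,(18,120,80),(35,255,255)),D,c);y=y[abs(y[:,2]-.008)<.006];print("yel",rect(y))
E
```

```text
2445 (array([617.9,  97.4]), array([ 43.8, 118.4]), 13.7)
0.04 281 [0.6155 0.6279 0.6489 0.0659]
0.05 295 [0.6264 0.637  0.6511 0.0659]
0.06 180 [0.6237 0.6288 0.634  0.0661]
0.07 169 [0.6215 0.6262 0.6315 0.066 ]
0.08 183 [0.6186 0.6237 0.6293 0.0659]
0.09 183 [0.6162 0.6212 0.6261 0.066 ]
0.1 183 [0.614  0.6187 0.6239 0.066 ]
0.11 272 [0.605  0.6143 0.6224 0.0669]
0.12 338 [0.5892 0.6074 0.6249 0.0683]
0.13 258 [0.5886 0.6155 0.632  0.0664]
0.14 77 [0.5961 0.6139 0.6304 0.0677]
0.15 26 [0.5941 0.6059 0.6185 0.069 ]
orange (array([609.6, 136.2]), array([22. , 35.3]), 14.3)
tray (array([545.8, -37.3]), array([307.1, 389.6]), 11.6) floor z 0.004379201679413032
yel (array([ 536.8, -114.4]), array([128.8,  46.5]), 11.0)
```

{"fn": "apply_moves", "kwargs": {
  "series": [
    [[34,0,16],[0,0,0]],
    [[34,0,16],[0,0,0]],
    [[34,0,16],[0,0,0]],
    [[34,0,16],[0,0,0]],
    [[36,0,16],[0,0,0]],
    [[0,0,0],[0,0,-0.124]],
    [[0,0,0],[0,0,-0.124]],
    [[0,0,0],[0,0,0]],
    [[0,0,0],[0,0,0]],
    [[0,0,0],[0,0,0]]
  ],
  "claw": 1
}}

```text
t: 0.98
tool_pos: [0.6001, 0.1717, 0.3249]
orientation: [1.935, 2.474, 0.0]
force: [-0.3, 0.2, -0.8]
opening: 0.093
gripper_force: 0.0
```

```bash
cat >> h.py <<'E'
def pose():
    s=robot.read_state();M=R.from_rotvec(s["orientation"]).as_matrix();g=s["tool_pos"]+M[:,2]*.167
    print("t %.2f"%s["t"],"tcp",np.round(s["tool_pos"]*1e3,1),"grasp",np.round(g*1e3,1),"tooly deg %.2f"%np.degrees(np.arctan2(M[1,1],M[0,1])),"tilt",np.round(M[:2,2],4),"F",np.round(s["force"],1),"open",round(s["opening"]*1e3,1),s["gripper_force"]);return s,M,g
E
python3 - <<'E'
from h import *
pose()
p,D=robot.read_camera("wrist");n="wrist";c=robot.calibration(n);cv2.imwrite("pics/w1.png",p)
m=mask(p,(3,130,80),(16,255,255));v,u=np.nonzero(m);print(u.min(),u.max(),v.min(),v.max())
o=cloud(n,m,D,c);o=o[o[:,2]>.07];print("orange",rect(o),np.median(o[:,2]))
for y in np.arange(.04,.24,.02):
    s=o[abs(o[:,1]-y)<.005]
    if len(s):print(round(y,3),len(s),np.round([s[:,0].min(),s[:,0].max(),s[:,:2].mean(0)[0]],4))
E
```

```text
t 0.98 tcp [600.1 171.7 324.9] grasp [600.1 171.7 157.9] tooly deg 13.94 tilt [0.0002 0.    ] F [-0.3  0.2 -0.8] open 93.0 0.0
301 342 153 343
orange (array([600.4, 172.1]), array([ 21.9, 110.5]), 14.2) 0.0739394437247198
0.12 242 [0.6017 0.6224 0.6107]
0.14 473 [0.5967 0.6207 0.608 ]
0.16 653 [0.5916 0.6156 0.6036]
0.18 648 [0.5863 0.6105 0.5989]
0.2 311 [0.5815 0.6052 0.5939]
0.22 445 [0.5773 0.6006 0.5892]
```

{"fn": "apply_moves", "kwargs": {
  "series": [
    [[0,0,24],[0,0,0]],
    [[0,0,24],[0,0,0]],
    [[0,0,24],[0,0,0]],
    [[0,0,24],[0,0,0]],
    [[0,0,0],[0,0,0]],
    [[0,0,0],[0,0,0]]
  ]
}}

```text
t: 1.53
tool_pos: [0.5993, 0.1714, 0.2275]
orientation: [-1.931, -2.475, 0.004]
force: [0.2, 0.6, 0.5]
opening: 0.0931
gripper_force: 0.0
```

{"fn": "apply_moves", "kwargs": {
  "series": [
    [[0,0,0],[0,0,0]],
    [[0,0,0],[0,0,0]],
    [[0,0,0],[0,0,0]],
    [[0,0,0],[0,0,0]],
    [[0,0,0],[0,0,0]],
    [[0,0,0],[0,0,0]],
    [[0,0,0],[0,0,0]],
    [[0,0,0],[0,0,0]]
  ],
  "claw": 0,
  "newtons": 50
}}

```text
t: 2.2
tool_pos: [0.6, 0.1721, 0.2288]
orientation: [1.93, 2.479, -0.0]
force: [0.9, -0.6, -0.3]
opening: 0.0443
gripper_force: 0.0
```

```bash
python3 -c "
from h import *
pose()"
```

```text
t 2.20 tcp [600.  172.1 228.8] grasp [600.  172.1  61.8] tooly deg 14.21 tilt [ 0. -0.] F [ 0.9 -0.6 -0.3] open 44.3 0.0
```

{"fn": "apply_moves", "kwargs": {
  "series": [
    [[0,0,0],[0,0,0]],
    [[0,0,0],[0,0,0]],
    [[0,0,0],[0,0,0]],
    [[0,0,0],[0,0,0]],
    [[0,0,0],[0,0,0]],
    [[0,0,0],[0,0,0]],
    [[0,0,0],[0,0,0]]
  ]
}}

```text
t: 2.78
tool_pos: [0.6, 0.172, 0.2286]
orientation: [-1.93, -2.479, 0.0]
force: [0.5, 0.6, -0.5]
opening: 0.0219
gripper_force: 50.0
```

{"fn": "apply_moves", "kwargs": {
  "series": [
    [[0,0,-15],[0,0,0]],
    [[0,0,-25],[0,0,0]],
    [[0,0,-30],[0,0,0]],
    [[0,0,-30],[0,0,0]],
    [[0,0,0],[0,0,0]],
    [[0,0,0],[0,0,0]]
  ]
}}

```text
t: 3.28
tool_pos: [0.6008, 0.1722, 0.3315]
orientation: [1.928, 2.477, 0.006]
force: [0.1, -0.5, -2.1]
opening: 0.0217
gripper_force: 50.0
```

```bash
python3 - <<'E'
from h import *
pose()
p,D=robot.read_camera("wrist");cv2.imwrite("pics/w2.png",p)
q,D2=robot.read_camera("scene");cv2.imwrite("pics/s2.png",q);np.save("pics/s2.npy",D2)
c=robot.calibration("scene")
P=cloud("scene",np.full(D2.shape,255,np.uint8),D2)
a=np.radians(-75);B=np.array([568,-238,0])/1e3
Rm=np.array([[np.cos(a),np.sin(a),0],[-np.sin(a),np.cos(a),0],[0,0,1]])
v,u=np.nonzero(D2>0);P=pts("scene",np.c_[u,v],D2[v,u]);L=(P-B)@Rm.T*1000
hsv=cv2.cvtColor(q,cv2.COLOR_BGR2HSV)[v,u]
blue=(hsv[:,0]>100)&(hsv[:,0]<130)&(hsv[:,1]>120)
front=blue&(L[:,0]>-10)&(L[:,0]<80)&(abs(L[:,1])<65)&(L[:,2]>15)&(L[:,2]<62)
f=L[front];print("front face pts",len(f),"x",np.percentile(f[:,0],[5,50,95]),"y",f[:,1].min(),f[:,1].max())
for z in (20,30,40,50,58,64):
    s=f[abs(f[:,2]-z)<5]
    if len(s): print(z,len(s),np.round(np.percentile(s[:,0],[10,25,50,75,90]),1))
k=(abs(L[:,0]+2)<60)&(abs(L[:,1])<90)&(abs(L[:,2]-164)<9);r=L[k];print("roof front edge x",np.sort(r[:,0])[:10].round(1),"y",r[:,1].min(),r[:,1].max())
cap=blue&(L[:,2]>90)&(L[:,2]<125)&(abs(L[:,1])<60)&(L[:,0]>0)&(L[:,0]<140);print("cap",cap.sum(),L[cap].mean(0).round(1),L[cap].min(0).round(1),L[cap].max(0).round(1))
w=(L[:,0]>-140)&(L[:,0]<-10)&(abs(L[:,1])<90)&(L[:,2]>20)&(L[:,2]<30);ww=L[w]
for x in(-130,-100,-70,-40):
    s=ww[abs(ww[:,0]-x)<10];print("rails",x,np.round([s[:,1].min(),s[:,1].max()],1) if len(s) else '')
E
```

```text
t 3.28 tcp [600.8 172.2 331.5] grasp [601.7 172.4 164.5] tooly deg 14.21 tilt [0.0049 0.001 ] F [ 0.1 -0.5 -2.1] open 21.7 49.9994158744812
front face pts 418 x [20.98361418 26.75916554 32.6367332 ] y -59.93595655602178 64.35150379010446
20 105 [22.2 24.9 26.7 28.5 30. ]
30 65 [21.9 23.6 26.1 28.  29.9]
40 59 [22.7 24.2 26.8 28.8 31.5]
50 92 [22.1 25.3 27.5 29.6 31.2]
58 129 [22.9 25.4 27.  30.  35.3]
64 44 [23.8 25.5 27.  29.7 54.8]
roof front edge x [-10.7  -9.7  -9.2  -8.6  -8.4  -8.4  -7.9  -7.3  -6.9  -6.7] y -78.68287923825099 74.72238139823216
cap 65 [ 69.6   5.5 112.3] [57.8 -8.6 94. ] [ 89.1  21.1 120.9]
rails -130 [-77.5  71.4]
rails -100 [-76.9  72.4]
rails -70 [-76.9  72.5]
rails -40 [-77.   72.2]
```

View pics/w2.png

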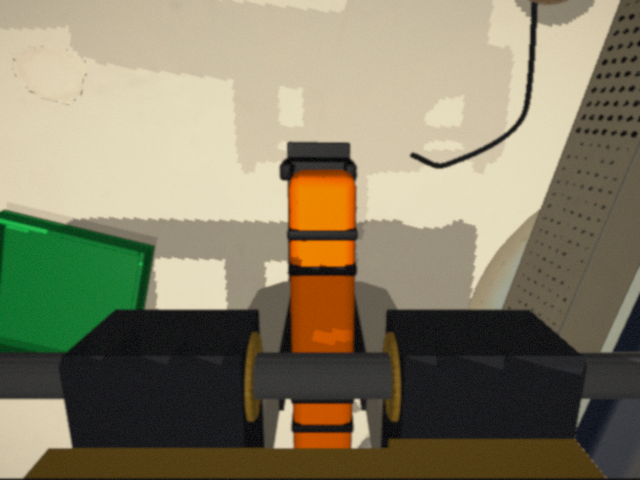

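The hook is gripped squarely: the handle is centred at column 322, between the pads. Now I'll carry it to the front of the mouth.

{"fn": "apply_moves", "kwargs": {
  "series": [
    [[-15,-10,0],[0,0,0]],
    [[-27,-20,0],[0,0,0]],
    [[-30,-24,0],[0,0,0]],
    [[-30,-24,0],[0,0,0]],
    [[-30,-22,0],[0,0,0]],
    [[-30,-20,0],[0,0,0]],
    [[-20,-12,15],[0,0,0]],
    [[-8,-7,15],[0,0,-0.014]],
    [[0,0,8],[0,0,0]],
    [[0,0,0],[0,0,0]],
    [[0,0,0],[0,0,0]],
    [[0,0,0],[0,0,0]]
  ]
}}

```text
t: 4.38
tool_pos: [0.5123, -0.0454, 0.2908]
orientation: [-1.911, -2.493, -0.0]
force: [0.5, -0.5, -0.5]
opening: 0.0219
gripper_force: 50.0
```

```bash
cat >> h.py <<'E'
a=np.radians(-75);B=np.array([568,-238,0])/1e3
Rm=np.array([[np.cos(a),np.sin(a),0],[-np.sin(a),np.cos(a),0],[0,0,1]])
def loc(P): return (np.asarray(P)-B)@Rm.T*1000
def world(L): return np.asarray(L)/1000@Rm+B
def bay(n="scene",D=None,q=None):
    if q is None: q,D=robot.read_camera(n)
    v,u=np.nonzero(D>0);L=loc(pts(n,np.c_[u,v],D[v,u]));h=cv2.cvtColor(q,cv2.COLOR_BGR2HSV)[v,u];return q,D,L,h,u,v
E
python3 - <<'E'
from h import *
s,M,g=pose();print("hook local",loc(g).round(1))
q,D,L,h,u,v=bay();cv2.imwrite("pics/s3.png",cv2.resize(q[100:290,220:460],(760,600)))
b=(h[:,0]>100)&(h[:,0]<130)&(h[:,1]>120)
f=L[b&(L[:,0]>5)&(L[:,0]<45)&(abs(L[:,1])<62)&(L[:,2]>15)&(L[:,2]<60)];print("front",len(f),"fit x=a*y+b",np.polyfit(f[:,1],f[:,0],1).round(3))
ye=(h[:,0]>18)&(h[:,0]<35)&(h[:,1]>120)&(abs(L[:,2]-8)<5)&(abs(L[:,1])<60)&(abs(L[:,0]+125)<60);print("stripe x",np.percentile(L[ye,0],[2,10,50,90,98]).round(1))
# blade: points ahead of handle
w=(L[:,0]>-100)&(L[:,0]<-40)&(abs(L[:,1])<40)&(L[:,2]>70)&(L[:,2]<140);k=L[w];print("blade",len(k),k.min(0).round(1),k.max(0).round(1),k.mean(0).round(1))
E
```

```text
t 4.38 tcp [512.3 -45.4 290.8] grasp [512.2 -45.3 123.8] tooly deg 15.06 tilt [-0.0002  0.0003] F [ 0.5 -0.5 -0.5] open 21.9 49.99951779842377
hook local [-200.5   -4.   123.8]
front 221 fit x=a*y+b [-1.0000e-02  2.6225e+01]
stripe x [-145.6 -142.2 -125.3 -107.9 -103.6]
blade 81 [-97.5 -26.2  88.8] [-60.8  -1.4 130. ] [-68.6 -14.5 105.6]
```

View pics/s3.png

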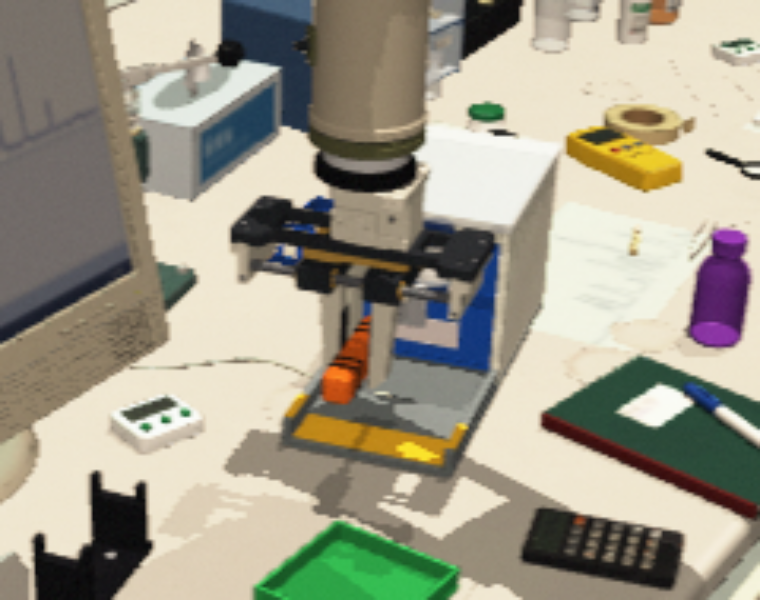

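Hook held level and the stripe centre falls at -125.3, so the bay frame checks out. The tote front is at x=26 mm, parallel to the mouth. I'll reach in with the blade above the wall, then lower it into the gap.

{"fn": "apply_moves", "kwargs": {
  "series": [
    [[-12,1,0],[0,0,0]],
    [[-22,0,0],[0,0,0]],
    [[-24,0,0],[0,0,0]],
    [[-22,0,0],[0,0,0]],
    [[-20,0,0],[0,0,0]],
    [[-10,0,0],[0,0,0]],
    [[0,0,0],[0,0,0]],
    [[0,0,0],[0,0,0]],
    [[0,0,0],[0,0,0]]
  ]
}}

```text
t: 5.18
tool_pos: [0.5413, -0.1515, 0.2907]
orientation: [-1.911, -2.493, -0.0]
force: [-0.5, -0.2, -1.5]
opening: 0.0218
gripper_force: 50.0
```

```bash
python3 - <<'E'
from h import *
s,M,g=pose();print("hook local",loc(g).round(1))
for n in("scene","side"):
    q,D,L,h,u,v=bay(n);cv2.imwrite(f"pics/{n}4.png",q)
    w=(L[:,0]>20)&(L[:,0]<80)&(abs(L[:,1])<60)&(L[:,2]>72)&(L[:,2]<135);k=L[w]
    bl=(h[w,0]>100)&(h[w,0]<130)&(h[w,1]>120)
    print(n,"blue",k[bl].mean(0).round(1) if bl.any() else 0,"other",np.histogram(k[~bl][:,0],np.arange(20,81,5))[0])
c=cv2.imread("pics/scene4.png")[140:250,310:410];cv2.imwrite("pics/c4.png",cv2.resize(c,(600,600)))
E
```

```text
t 5.18 tcp [ 541.3 -151.5  290.7] grasp [ 541.3 -151.4  123.7] tooly deg 15.04 tilt [-0.0003  0.0006] F [-0.5 -0.2 -1.5] open 21.8 49.999505281448364
hook local [-90.6  -3.4 123.7]
scene blue [ 69.6 -18.7  73.3] other [ 0  1  0 22 38 15  3  6  5  3  2  1]
side blue 0 other [0 1 0 0 2 0 0 0 0 0 0 0]
```

View pics/c4.png

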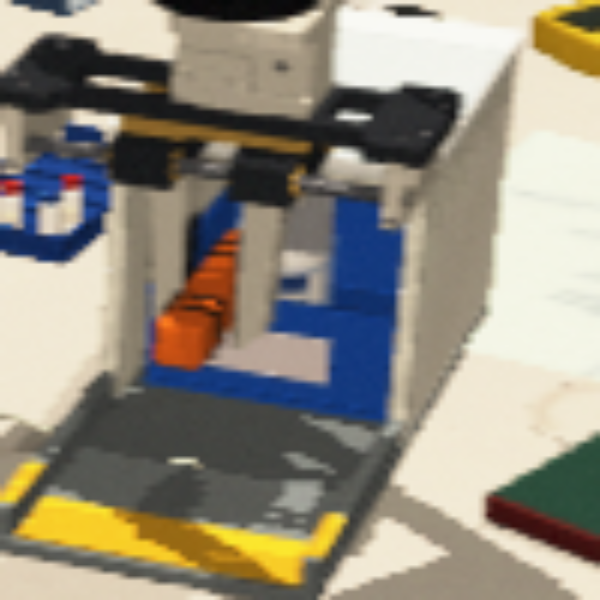

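The blade hangs at (300,225), above the tote wall and in front of the bottle. Depth puts it at x≈40, as planned, so I'll lower it.

{"fn": "apply_moves", "kwargs": {
  "series": [
    [[0,0,10],[0,0,0]],
    [[0,0,10],[0,0,0]],
    [[0,0,8],[0,0,0]],
    [[0,0,8],[0,0,0]],
    [[0,0,7],[0,0,0]],
    [[0,0,0],[0,0,0]],
    [[0,0,0],[0,0,0]]
  ]
}}

```text
t: 5.87
tool_pos: [0.541, -0.1522, 0.2468]
orientation: [-1.911, -2.491, 0.001]
force: [0.4, -0.7, -2.8]
opening: 0.0218
gripper_force: 50.0
```

{"fn": "apply_moves", "kwargs": {
  "series": [
    [[4,0,0],[0,0,0]],
    [[3,0,0],[0,0,0]],
    [[3,0,0],[0,0,0]],
    [[3,0,0],[0,0,0]],
    [[4,0,0],[0,0,0]],
    [[4,0,0],[0,0,0]],
    [[4,0,0],[0,0,0]],
    [[4,0,0],[0,0,0]]
  ]
}}

```text
t: 6.53
tool_pos: [0.5339, -0.1241, 0.2481]
orientation: [1.912, 2.492, -0.0]
force: [1.6, -4.6, -1.3]
opening: 0.0217
gripper_force: 50.0
```

```bash
cat >> h.py <<'E'
def tote():
    q,D,L,h,u,v=bay();b=(h[:,0]>100)&(h[:,0]<130)&(h[:,1]>120)&(abs(L[:,1])<62)
    f=L[b&(L[:,0]>-200)&(L[:,0]<60)&(L[:,2]>15)&(L[:,2]<55)];x0=np.percentile(f[:,0],20);f=f[abs(f[:,0]-x0)<12]
    print("tote front x",np.median(f[:,0]).round(1),"fit",np.polyfit(f[:,1],f[:,0],1).round(3),len(f));return q,D,L,h
E
python3 - <<'E'
from h import *
s,M,g=pose();print("hook local",loc(g).round(1));tote()
E
```

```text
t 6.53 tcp [ 533.9 -124.1  248.1] grasp [ 534.  -124.3   81.1] tooly deg 15.01 tilt [ 0.0007 -0.0007] F [ 1.6 -4.6 -1.3] open 21.7 49.99962329864502
hook local [-118.7   -3.4   81.1]
tote front x 9.0 fit [0.01  9.306] 190
```

Hooked: the tote follows with a 4.6 N pull. Continuing smoothly.

{"fn": "apply_moves", "kwargs": {
  "series": [
    [[5,0,0],[0,0,0]],
    [[7,0,0],[0,0,0]],
    [[9,0,0],[0,0,0]],
    [[9,0,0],[0,0,0]],
    [[9,0,0],[0,0,0]],
    [[9,0,0],[0,0,0]],
    [[9,0,0],[0,0,0]],
    [[9,0,0],[0,0,0]],
    [[9,0,0],[0,0,0]],
    [[7,0,0],[0,0,0]],
    [[5,0,0],[0,0,0]],
    [[3,0,0],[0,0,0]]
  ]
}}

```text
t: 7.58
tool_pos: [0.5105, -0.0369, 0.2479]
orientation: [1.911, 2.493, -0.0]
force: [0.5, -6.0, -1.4]
opening: 0.022
gripper_force: 50.0
```

{"fn": "apply_moves", "kwargs": {
  "series": [
    [[3,0,0],[0,0,0]],
    [[5,0,0],[0,0,0]],
    [[6,0,0],[0,0,0]],
    [[6,0,0],[0,0,0]],
    [[5,0,0],[0,0,0]],
    [[4,0,0],[0,0,0]],
    [[3,0,0],[0,0,0]],
    [[0,0,0],[0,0,0]],
    [[0,0,0],[0,0,0]]
  ]
}}

```text
t: 8.33
tool_pos: [0.5021, -0.0061, 0.2477]
orientation: [-1.911, -2.492, -0.0]
force: [0.1, -0.8, -0.2]
opening: 0.022
gripper_force: 50.0
```

```bash
python3 - <<'E'
from h import *
s,M,g=pose();print("hook local",loc(g).round(1));q,D,L,h=tote()
E
```

```text
t 8.33 tcp [502.1  -6.1 247.7] grasp [502.1  -6.   80.7] tooly deg 15.03 tilt [-0.0004  0.0006] F [ 0.1 -0.8 -0.2] open 22.0 49.999714493751526
hook local [-241.1   -3.6   80.7]
tote front x -114.0 fit [   0.    -113.943] 221
```

{"fn": "apply_moves", "kwargs": {
  "series": [
    [[2,0,0],[0,0,0]],
    [[3,0,0],[0,0,0]],
    [[3,0,0],[0,0,0]],
    [[2,0,0],[0,0,0]],
    [[0,0,0],[0,0,0]],
    [[0,0,0],[0,0,0]],
    [[-3,0,0],[0,0,0]],
    [[-4,0,0],[0,0,0]],
    [[0,0,0],[0,0,0]],
    [[0,0,0],[0,0,0]]
  ]
}}

```text
t: 9.22
tool_pos: [0.5015, -0.0037, 0.2476]
orientation: [-1.912, -2.492, -0.0]
force: [0.5, 0.3, -1.1]
opening: 0.0218
gripper_force: 50.0
```

```bash
python3 - <<'E'
from h import *
s,M,g=pose();print("hook local",loc(g).round(1));q,D,L,h=tote();cv2.imwrite("pics/s5.png",cv2.resize(q[120:270,270:420],(600,600)))
p,D=robot.read_camera("wrist");cv2.imwrite("pics/w5.png",p)
E
```

```text
t 9.22 tcp [501.5  -3.7 247.6] grasp [501.4  -3.6  80.6] tooly deg 14.99 tilt [-0.0003  0.0004] F [ 0.5  0.3 -1.1] open 21.8 49.99924421310425
hook local [-243.6   -3.7   80.6]
tote front x -124.4 fit [ 5.00000e-03 -1.23957e+02] 217
```

View pics/s5.png

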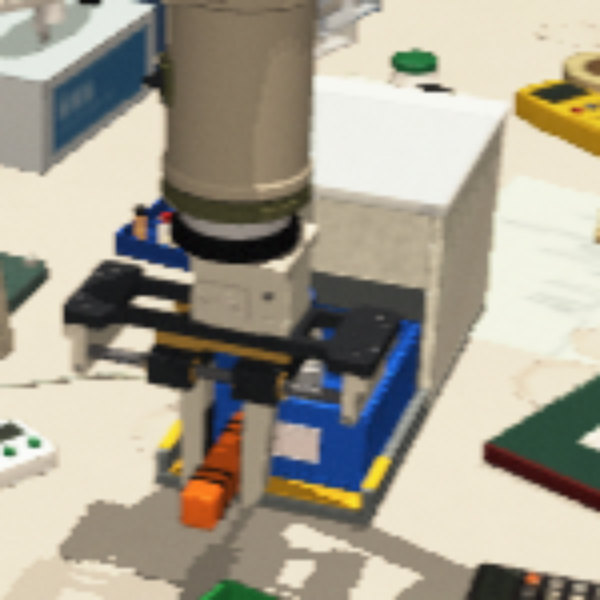

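The tote front stands on the stripe (camera -124.4, stripe centre -125.3). Lifting the hook clear and carrying it back over the rest.

{"fn": "apply_moves", "kwargs": {
  "series": [
    [[0,0,-10],[0,0,0]],
    [[0,0,-22],[0,0,0]],
    [[0,0,-26],[0,0,0]],
    [[0,0,-26],[0,0,0]],
    [[10,0,0],[0,0,0]],
    [[24,20,0],[0,0,0]],
    [[28,28,0],[0,0,0]],
    [[28,30,0],[0,0,0]],
    [[28,30,0],[0,0,0]],
    [[18,22,0],[0,0,0]],
    [[8,11,0],[0,0,0.014]],
    [[0,0,0],[0,0,0]]
  ]
}}

```text
t: 10.32
tool_pos: [0.601, 0.1751, 0.3313]
orientation: [-1.927, -2.481, -0.001]
force: [-0.0, -0.3, -2.2]
opening: 0.0216
gripper_force: 50.0
```

{"fn": "apply_moves", "kwargs": {
  "series": [
    [[0,0,0],[0,0,0]],
    [[0,0,0],[0,0,0]],
    [[0,0,0],[0,0,0]]
  ]
}}

```text
t: 10.57
tool_pos: [0.5998, 0.1712, 0.3317]
orientation: [-1.93, -2.478, 0.001]
force: [0.2, -0.1, -1.3]
opening: 0.0215
gripper_force: 50.0
```

```bash
cat >> h.py <<'E'
def tool(d,M): return (np.asarray(d)@M).round(1)
E
python3 - <<'E'
from h import *
s,M,g=pose();print("to home in tool axes",tool(np.array([600,172.1,61.8])-g*1e3,M))
tote()
p,D=robot.read_camera("wrist");c=robot.calibration("wrist")
o=cloud("wrist",mask(p,(3,130,80),(16,255,255)),D,c);z=np.percentile(o[:,2],95);t=o[o[:,2]>z-.006];print("handle",rect(t),z.round(4),"z slope per mm tool x",np.polyfit((t-g)@M[:,0],t[:,2],1).round(4))
E
```

```text
t 10.57 tcp [599.8 171.2 331.7] grasp [599.8 171.2 164.7] tooly deg 14.17 tilt [-0.0005 -0.0003] F [ 0.2 -0.1 -1.3] open 21.5 49.99938905239105
to home in tool axes [  0.8   0.5 102.8]
tote front x -123.5 fit [ 6.00000e-03 -1.23529e+02] 367
handle (array([599. , 175.7]), array([ 21.9, 101.7]), 14.1) 0.1783 z slope per mm tool x [0.0073 0.1777]
```

{"fn": "apply_moves", "kwargs": {
  "series": [
    [[1,0.5,20],[0,0,0]],
    [[0,0,26],[0,0,0]],
    [[0,0,24],[0,0,0]],
    [[0,0,16],[0,0,0]],
    [[0,0,8],[0,0,0]],
    [[0,0,4],[0,0,0]],
    [[0,0,3],[0,0,0]],
    [[0,0,1],[0,0,0]],
    [[0,0,0],[0,0,0]],
    [[0,0,0],[0,0,0]],
    [[0,0,0],[0,0,0]]
  ]
}}

```text
t: 11.58
tool_pos: [0.601, 0.1733, 0.2309]
orientation: [1.929, 2.478, 0.002]
force: [-0.1, 0.2, -2.0]
opening: 0.0217
gripper_force: 50.0
```

```bash
python3 -c "
from h import *
s,M,g=pose();print(tool(np.array([600,172.1,61.8])-g*1e3,M))"
```

```text
t 11.58 tcp [601.  173.3 230.9] grasp [601.3 173.4  63.9] tooly deg 14.21 tilt [0.0018 0.0004] F [-0.1  0.2 -2. ] open 21.7 49.99942123889923
[-0.9 -1.6  2.1]
```

{"fn": "apply_moves", "kwargs": {
  "series": [
    [[-1,-1,1],[0,0,0]],
    [[0,0,1],[0,0,0]],
    [[0,0,0],[0,0,0]],
    [[0,0,0],[0,0,0]],
    [[0,0,0],[0,0,0]],
    [[0,0,0],[0,0,0]]
  ]
}}

```text
t: 12.08
tool_pos: [0.6001, 0.1719, 0.2286]
orientation: [1.929, 2.479, 0.001]
force: [-2.2, -0.4, 5.9]
opening: 0.0219
gripper_force: 50.0
```

```bash
python3 -c "
from h import *
s,M,g=pose();print(tool(np.array([600,172.1,61.8])-g*1e3,M))"
```

```text
t 12.08 tcp [600.1 171.9 228.6] grasp [600.2 171.9  61.6] tooly deg 14.21 tilt [ 0.0008 -0.    ] F [-2.2 -0.4  5.9] open 21.9 50.001699328422546
[ 0.2 -0.2 -0.2]
```

Home pose within 0.3 mm and resting on the forks. Releasing and rising.

{"fn": "apply_moves", "kwargs": {
  "series": [
    [[0,0,-0.5],[0,0,0]],
    [[0,0,0],[0,0,0]],
    [[0,0,0],[0,0,0]],
    [[0,0,0],[0,0,0]],
    [[0,0,0],[0,0,0]],
    [[0,0,0],[0,0,0]],
    [[0,0,0],[0,0,0]],
    [[0,0,0],[0,0,0]],
    [[0,0,0],[0,0,0]],
    [[0,0,0],[0,0,0]]
  ],
  "claw": 1
}}

```text
t: 12.92
tool_pos: [0.5999, 0.172, 0.2282]
orientation: [-1.93, -2.479, 0.0]
force: [0.8, -0.2, 0.1]
opening: 0.0838
gripper_force: 0.0
```

{"fn": "apply_moves", "kwargs": {
  "series": [
    [[0,0,-20],[0,0,0]],
    [[0,0,-36],[0,0,0]],
    [[0,0,-40],[0,0,0]],
    [[0,0,-20],[0,0,0]],
    [[-10,-5,0],[0,0,0]],
    [[-20,-14,0],[0,0,0]],
    [[-30,-18,0],[0,0,0]],
    [[-30,-18,0],[0,0,0]],
    [[-10,-5,0],[0,0,0]],
    [[0,0,0],[0,0,0]],
    [[0,0,0],[0,0,0]]
  ]
}}

```text
t: 13.83
tool_pos: [0.5662, 0.0598, 0.3439]
orientation: [-1.932, -2.477, -0.0]
force: [-0.0, -0.4, -0.3]
opening: 0.0933
gripper_force: 0.0
```

```bash
python3 - <<'E'
from h import *
s,M,g=pose();print("grasp local",loc(g).round(1))
p,D=robot.read_camera("wrist");c=robot.calibration("wrist");cv2.imwrite("pics/w6.png",p);np.save("pics/w6.npy",D)
o=cloud("wrist",mask(p,(3,130,80),(16,255,255)),D,c);o=o[(o[:,2]>.05)];print("handle w",len(o),rect(o[o[:,2]>.07]),np.percentile(o[:,2],95).round(4)) if len(o)>50 else print("no orange")
q,D,L,h=tote()
P=cloud("scene",mask(q,(3,130,80),(16,255,255),(225,240,280,285)),D);print("handle scene",rect(P[(P[:,2]>.068)&(P[:,2]<.08)]),"before 596.7,171.6 14.4")
b=(h[:,0]>100)&(h[:,0]<130)&(h[:,1]>120)&(L[:,2]>95)&(L[:,2]<122)&(abs(L[:,1])<55)&(L[:,0]>-125)&(L[:,0]<0)
k=L[b];print("cap scene",len(k),k.mean(0).round(1),k.min(0).round(1),k.max(0).round(1));t=k[k[:,2]>115];print("top",len(t),t.mean(0).round(1))
cv2.imwrite("pics/m6.png",np.hstack([cv2.resize(q[130:280,220:420],(400,300)),cv2.resize(p,(400,300))]))
E
```

```text
t 13.83 tcp [566.2  59.8 343.9] grasp [566.1  59.9 176.9] tooly deg 14.11 tilt [-0.0002  0.0004] F [-0.  -0.4 -0.3] open 93.3 0.0
grasp local [-288.2   75.3  176.9]
handle w 5460 (array([602.1, 147.4]), array([122.8,  42.2]), 89.6) 0.0752
tote front x -123.9 fit [-5.00000e-03 -1.23899e+02] 373
handle scene (array([597.4, 172.6]), array([ 26.8, 109.1]), 16.5) before 596.7,171.6 14.4
cap scene 104 [-77.3   6.  114.1] [-90.3  -8.9 101.8] [-51.4  22.3 121.7]
top 56 [-74.    6.6 118. ]
```

View pics/m6.png

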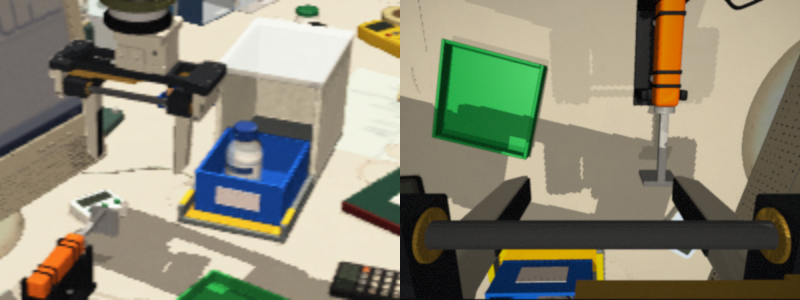

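Left half: the hook is back in its rest, and the tote stands on the stripe with the bottle upright at (245,150). Moving above the bottle.

{"fn": "apply_moves", "kwargs": {
  "series": [
    [[-12,-4,0],[0,0,-0.015]],
    [[-28,-9,0],[0,0,0]],
    [[-34,-11,0],[0,0,0]],
    [[-36,-11,0],[0,0,0]],
    [[-36,-11,0],[0,0,0]],
    [[-34,-11,0],[0,0,0]],
    [[-24,-8,0],[0,0,0]],
    [[-10,-4,0],[0,0,0]],
    [[0,0,0],[0,0,0]],
    [[0,0,0],[0,0,0]],
    [[0,0,0],[0,0,0]]
  ]
}}

```text
t: 14.85
tool_pos: [0.5555, -0.1625, 0.344]
orientation: [-1.909, -2.494, -0.001]
force: [-1.0, 0.2, 0.0]
opening: 0.0931
gripper_force: 0.0
```

```bash
python3 - <<'E'
from h import *
s,M,g=pose();l=loc(g);print("grasp local",l.round(1))
q,D,L,h,u,v=bay("scene")
b=(h[:,0]>100)&(h[:,0]<130)&(h[:,1]>120)&(L[:,2]>95)&(L[:,2]<122)&(abs(L[:,1])<55)&(L[:,0]>-125)&(L[:,0]<0)
k=L[b];print("cap",len(k),k.mean(0).round(1),k.min(0).round(1),k.max(0).round(1))
T=world([-73.5,6.6,93]);print("tool move",tool((T-g)*1e3,M))
w=(L[:,0]>-115)&(L[:,0]<-40)&(abs(L[:,1])<50)&(h[:,1]<60)&(h[:,2]>120)
for z in range(72,105,6):
    s=L[w&(abs(L[:,2]-z)<3)]
    if len(s)>3:print(z,len(s),s[:,0].min().round(1),s[:,1].min().round(1),s[:,1].max().round(1))
p,_=robot.read_camera("wrist");cv2.imwrite("pics/w7.png",p)
E
```

```text
t 14.85 tcp [ 555.5 -162.5  344. ] grasp [ 555.4 -162.4  177. ] tooly deg 15.16 tilt [-0.0003  0.0008] F [-1.   0.2  0. ] open 93.1 0.0
grasp local [-76.3   7.4 177. ]
cap 102 [-77.4   5.5 114. ] [-90.   -9.  102.6] [-56.7  22.1 122. ]
tool move [-2.9 -0.8 84. ]
72 31 -98.6 -17.9 30.4
78 37 -98.2 -18.1 26.0
84 43 -98.0 -17.2 27.3
90 46 -97.1 -15.6 26.5
96 38 -93.6 -10.4 20.9
```

{"fn": "apply_moves", "kwargs": {
  "series": [
    [[-3,-1,15],[0,0,0]],
    [[0,0,22],[0,0,0]],
    [[0,0,20],[0,0,0]],
    [[0,0,14],[0,0,0]],
    [[0,0,9],[0,0,0]],
    [[0,0,4],[0,0,0]],
    [[0,0,0],[0,0,0]],
    [[0,0,0],[0,0,0]],
    [[0,0,0],[0,0,0]]
  ]
}}

```text
t: 15.7
tool_pos: [0.5555, -0.1674, 0.2616]
orientation: [1.909, 2.492, 0.001]
force: [0.6, -0.1, 0.1]
opening: 0.093
gripper_force: 0.0
```

{"fn": "apply_moves", "kwargs": {
  "series": [
    [[0,0,0],[0,0,0]],
    [[0,0,0],[0,0,0]],
    [[0,0,0],[0,0,0]],
    [[0,0,0],[0,0,0]],
    [[0,0,0],[0,0,0]],
    [[0,0,0],[0,0,0]],
    [[0,0,0],[0,0,0]],
    [[0,0,0],[0,0,0]],
    [[0,0,0],[0,0,0]],
    [[0,0,0],[0,0,0]]
  ],
  "claw": 0,
  "newtons": 20
}}

```text
t: 16.53
tool_pos: [0.5551, -0.1674, 0.2604]
orientation: [1.911, 2.493, 0.0]
force: [2.4, -0.3, 0.5]
opening: 0.0504
gripper_force: 19.8
```

```bash
python3 -c "
from h import *
s,M,g=pose();print(loc(g).round(1))"
```

```text
t 16.53 tcp [ 555.1 -167.4  260.4] grasp [ 555.1 -167.4   93.4] tooly deg 15.07 tilt [ 0.0005 -0.0001] F [ 2.4 -0.3  0.5] open 50.4 19.79887157678604
[-71.5   5.9  93.4]
```

{"fn": "apply_moves", "kwargs": {
  "series": [
    [[0,0,-6],[0,0,0]],
    [[0,0,-14],[0,0,0]],
    [[0,0,-20],[0,0,0]],
    [[0,0,-22],[0,0,0]],
    [[0,0,-20],[0,0,0]],
    [[0,0,-12],[0,0,0]],
    [[0,0,-6],[0,0,0]],
    [[0,0,0],[0,0,0]]
  ]
}}

```text
t: 17.2
tool_pos: [0.5551, -0.1676, 0.3616]
orientation: [1.91, 2.492, 0.001]
force: [1.0, -0.1, -1.9]
opening: 0.0504
gripper_force: 19.7
```

{"fn": "apply_moves", "kwargs": {
  "series": [
    [[9,-2,0],[0,0,0]],
    [[20,-5,0],[0,0,0]],
    [[30,-7,0],[0,0,0]],
    [[34,-8,0],[0,0,0]],
    [[34,-8,0],[0,0,0]],
    [[34,-8,0],[0,0,0]],
    [[34,-7,0],[0,0,0]],
    [[30,-7,0],[0,0,0]],
    [[22,-5,0],[0,0,0]],
    [[12,-2,0],[0,0,0]],
    [[5,-1,0],[0,0,0]],
    [[0,0,0],[0,0,0]]
  ]
}}

```text
t: 18.2
tool_pos: [0.4273, 0.0729, 0.3589]
orientation: [-1.908, -2.494, 0.002]
force: [0.7, -0.6, -2.2]
opening: 0.0507
gripper_force: 19.8
```

{"fn": "apply_moves", "kwargs": {
  "series": [
    [[0,0,0],[0,0,0]],
    [[0,0,0],[0,0,0]],
    [[0,0,0],[0,0,0]]
  ]
}}

```text
t: 18.45
tool_pos: [0.4286, 0.0712, 0.3599]
orientation: [-1.912, -2.492, 0.001]
force: [-0.3, 0.0, -1.7]
opening: 0.0502
gripper_force: 19.8
```

```bash
python3 - <<'E'
from h import *
s,M,g=pose()
q,D,L,h,u,v=bay("scene");tote()
P=cloud("scene",np.full(D.shape,255,np.uint8),D);hs=cv2.cvtColor(q,cv2.COLOR_BGR2HSV)[v,u]
near=(np.hypot(*(P[:,:2]-g[:2]).T)<.035)&(P[:,2]>.05)&(P[:,2]<g[2]-.02);k=P[near];print("bottle",len(k),"z low",np.percentile(k[:,2],[0,1,3]).round(3),"x",k[:,0].min().round(3),k[:,0].max().round(3),"y",k[:,1].min().round(3),k[:,1].max().round(3))
for n in("scene","side"):
    p,Dn=(q,D) if n=="scene" else robot.read_camera(n)
    G=cloud(n,mask(p,(45,100,50),(75,255,255)),Dn);r=G[(abs(G[:,2]-.02)<.004)&(G[:,0]<.5)&(G[:,0]>.35)&(abs(G[:,1]-.07)<.08)];print(n,"tray",len(r),rect(r))
print(tool(np.array([428.5,72,g[2]*1e3])-g*1e3,M))
cv2.imwrite("pics/s8.png",q)
E
```

```text
t 18.45 tcp [428.6  71.2 359.9] grasp [428.5  71.1 192.9] tooly deg 15.00 tilt [-0.0005 -0.0002] F [-0.3  0.  -1.7] open 50.2 19.75111573934555
tote front x -124.1 fit [-2.00000e-03 -1.23789e+02] 219
bottle 490 z low [0.113 0.115 0.118] x 0.4 0.449 y 0.059 0.097
scene tray 343 (array([427.9,  70.9]), array([114.8, 114.8]), 88.9)
side tray 133 (array([428.8,  73.2]), array([110.7, 109.8]), 89.4)
[ 0.8  0.2 -0. ]
```

{"fn": "apply_moves", "kwargs": {
  "series": [
    [[0,0,10],[0,0,0]],
    [[0,0,18],[0,0,0]],
    [[0,0,22],[0,0,0]],
    [[0,0,20],[0,0,0]],
    [[0,0,14],[0,0,0]],
    [[0,0,9],[0,0,0]],
    [[0,0,6],[0,0,0]],
    [[0,0,3],[0,0,0]],
    [[0,0,2],[0,0,0]],
    [[0,0,0],[0,0,0]],
    [[0,0,0],[0,0,0]],
    [[0,0,0],[0,0,0]]
  ]
}}

```text
t: 19.6
tool_pos: [0.4287, 0.0719, 0.257]
orientation: [1.91, 2.493, 0.001]
force: [-1.0, 0.2, -1.2]
opening: 0.0507
gripper_force: 19.8
```

```bash
python3 -c "
from h import *
pose()"
```

```text
t 19.60 tcp [428.7  71.9 257. ] grasp [429.   71.9  90. ] tooly deg 15.07 tilt [0.0014 0.0001] F [-1.   0.2 -1.2] open 50.7 19.752402305603027
```

{"fn": "apply_moves", "kwargs": {
  "series": [
    [[0,0,1.5],[0,0,0]],
    [[0,0,1],[0,0,0]],
    [[0,0,1],[0,0,0]],
    [[0,0,0.5],[0,0,0]],
    [[0,0,0],[0,0,0]],
    [[0,0,0],[0,0,0]],
    [[0,0,0],[0,0,0]]
  ]
}}

```text
t: 20.18
tool_pos: [0.4283, 0.0719, 0.2523]
orientation: [1.911, 2.494, 0.0]
force: [-0.0, 0.3, -0.4]
opening: 0.0504
gripper_force: 19.8
```

```bash
python3 -c "
from h import *
pose()"
```

```text
t 20.18 tcp [428.3  71.9 252.3] grasp [428.3  71.9  85.3] tooly deg 15.07 tilt [0. 0.] F [-0.   0.3 -0.4] open 50.4 19.75240409374237
```

{"fn": "apply_moves", "kwargs": {
  "series": [
    [[0,0,0.5],[0,0,0]],
    [[0,0,0.5],[0,0,0]],
    [[0,0,0],[0,0,0]],
    [[0,0,0],[0,0,0]],
    [[0,0,0],[0,0,0]]
  ]
}}

```text
t: 20.6
tool_pos: [0.4284, 0.0719, 0.2514]
orientation: [1.911, 2.493, 0.0]
force: [0.7, 0.1, 0.1]
opening: 0.0503
gripper_force: 19.8
```

{"fn": "apply_moves", "kwargs": {
  "series": [
    [[0,0,0],[0,0,0]]
  ]
}}

```text
t: 20.68
tool_pos: [0.4284, 0.0719, 0.2514]
orientation: [1.911, 2.493, 0.0]
force: [-0.0, 0.1, 0.5]
opening: 0.0507
gripper_force: 19.8
```

{"fn": "apply_moves", "kwargs": {
  "series": [
    [[0,0,0.5],[0,0,0]],
    [[0,0,0],[0,0,0]],
    [[0,0,0],[0,0,0]]
  ]
}}

```text
t: 20.93
tool_pos: [0.4286, 0.0719, 0.2512]
orientation: [1.911, 2.493, 0.001]
force: [0.1, 0.7, 4.9]
opening: 0.0505
gripper_force: 19.8
```

```bash
python3 -c "
from h import *
pose()"
```

```text
t 20.93 tcp [428.6  71.9 251.2] grasp [428.7  71.9  84.2] tooly deg 15.07 tilt [0.0008 0.    ] F [0.1 0.7 4.9] open 50.5 19.77851092815399
```

The bottle is standing on the tray floor: 4.9 N upward, grasp height 84.2 mm against 84.4 expected. Releasing and rising.

{"fn": "apply_moves", "kwargs": {
  "series": [
    [[0,0,0],[0,0,0]],
    [[0,0,0],[0,0,0]],
    [[0,0,0],[0,0,0]],
    [[0,0,0],[0,0,0]],
    [[0,0,0],[0,0,0]],
    [[0,0,0],[0,0,0]],
    [[0,0,0],[0,0,0]],
    [[0,0,0],[0,0,0]],
    [[0,0,0],[0,0,0]]
  ],
  "claw": 1
}}

```text
t: 21.68
tool_pos: [0.4283, 0.0719, 0.2508]
orientation: [1.911, 2.493, 0.0]
force: [-0.0, 0.5, -1.0]
opening: 0.0926
gripper_force: 0.0
```

{"fn": "apply_moves", "kwargs": {
  "series": [
    [[0,0,-10],[0,0,0]],
    [[0,0,-22],[0,0,0]],
    [[0,0,-30],[0,0,0]],
    [[0,0,-30],[0,0,0]],
    [[0,0,-22],[0,0,0]],
    [[0,0,-10],[0,0,0]],
    [[0,0,0],[0,0,0]],
    [[0,0,0],[0,0,0]]
  ]
}}

```text
t: 22.35
tool_pos: [0.4283, 0.0719, 0.3746]
orientation: [1.911, 2.493, 0.001]
force: [0.5, -0.4, -0.8]
opening: 0.0932
gripper_force: 0.0
```

```bash
python3 - <<'E'
from h import *
pose();q,D,L,h=tote();p,_=robot.read_camera("side")
cv2.imwrite("pics/f.png",np.hstack([cv2.resize(q[130:310,215:415],(400,360)),cv2.resize(p[150:310,240:420],(400,360))]))
E
```

```text
t 22.35 tcp [428.3  71.9 374.6] grasp [428.4  71.9 207.6] tooly deg 15.07 tilt [0.0005 0.    ] F [ 0.5 -0.4 -0.8] open 93.2 0.0
tote front x -123.8 fit [-3.00000e-03 -1.23838e+02] 374
```

View pics/f.png

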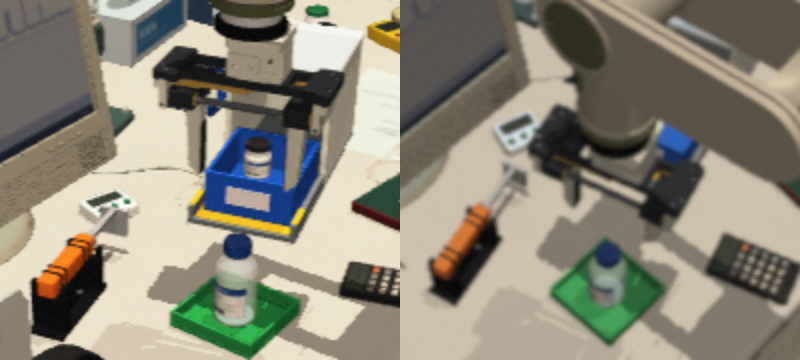

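The bottle stands upright in the tray at (237,285), the jar is upright in the tote at (258,158), the hook is in its rest, and the tote is on the stripe. Handing in.

```bash
python3 -c "
from plant import robot
print(robot.close_job())"
```

```text
the job is handed in; nothing more can be done
None
```

The job is handed in at about 22 s of the 62 s allowed: tote front wall on the yellow stripe (camera -124 mm, target -125), hook back in its rest, bottle upright in the green tray, and jar upright in the tote.

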